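Load a stepped spindle and index it to zero

ROBOT

A 6-joint arm with a two-finger parallel gripper is mounted at the origin on a cart in front of the work surface, level with it; the furniture and walls round the work are solid. World frame = base frame: x ahead of the robot, y to its left, z up, the work surface at z = 0. Lengths are in m, angles in rad, forces in N, time in s.
With the tool pointing down it reaches from about 0.275 to 0.75 m from the base axis. Payload 10.2 kg.
Tool frame: the origin (TCP) lies at the very end of the fingers, on their centre line; the grasp point (between the pads) lies bot.tcp_to_grasp behind it (bot.tcp_to_grasp is the distance from the TCP to the grasp point, in m); z points along the fingers, y is the line along which they close (so a half turn about z gives the same grasp; the last joint's range is limited). The gripper opens to 88 mm and grips with 3 to 60 N. Pads are 18 mm wide; open, the fingers measure 123 mm over their backs; the gripper's body (75 mm by 187 mm) begins 45 mm behind the grasp point.
Start: joints at [-1.34, 0.313, 1.498, -0, 1.331, -0.223], TCP at [0.23, -0.472, 0.239] pointing down, gripper open.
Joint ranges: [-2.94, 2.94], [-0.97, 2.17], [0.19, 2.56], [-1.23, 4.37], [0.02, 3.11], [-2.88, 2.88]. Speed limits (rad/s): [2.39, 2.39, 3.01, 3.14, 3.14, 3.14].

INTERFACE

Orientations are given as a unit quaternion [x, y, z, w].
In Python, from plant import sensors, eyes, close_job, bot gives the robot as it stands. The module is installed in compiled form; this text tells all that it offers.
- The arm moves only by the tool move_arm, never from a script. Its argument "moves" is a list that holds one entry, the list of rows, each a list of 5 numbers: the opening, from -1 (shut) to 1 (fully open), so that 0 is half open, then the shift along the tool's x, y, z in m, then the turn about the tool's z in rad. In form: [[[fingers, x, y, z, spin], ...]]. A call has exactly 5 rows; each row is the pose to reach, as a shift and turn from the pose commanded when the call began, along the tool's axes at that moment; what a row does not reach only later rows make up. A row lasts 1/10 s, in which the tool goes at most 50 mm and 8.59 degrees, less where a joint would pass 70% of its speed; a pose out of reach is approached as far as the arm can. A call with a gripper value outside its range is refused whole. The fingers move at their own pace and stop on an object; "grip_force" is the grip in N (left out, the last holds). Time passes only in rows, so rows that repeat a pose let the fingers close, or fill a call up. It gives the time, the measured TCP pose, the force, the opening and the grip force at its end, in the units of the state.
- sensors.observe(): the state, without advancing time (a new reading comes with each control period).
- eyes.get_image(name): name is "scene" or "top"; returns (picture, depth): 480x640x3 uint8, red, green, blue; 480x640 float32, m along the optical axis (not along the pixel's ray), 0 where there is no reading.
- eyes.calibration(name): a dict with "camera_matrix" (3x3 intrinsics, pixels), "origin" and "attitude" of the camera in the world. Camera axes: x right, y up, looking along -z (the intrinsics and any distortion apply to the point x, -y, -z); pixel columns grow to the right and rows downward; lengths in m; the calibration is good to about 2 mm. A picture is of the moment at which its call begins. calibration takes no time and is no camera call.
- close_job(): hands the job in; it is judged then, once.
The state is a dict: "clock": time; "joint_positions": joint angles; "dq": joint speeds; "joint_efforts": joint torques, N m; "tcp_pos": TCP position; "tcp_rot": TCP orientation; "wrist_force": force on the tool from outside, world axes, zero at the start; "torque": the same for the moment, N m; "grip_width": opening from 0.0 (shut) to 1.0 (fully open); "grip_force": force on a finger pad.
Only numpy, scipy, OpenCV 4.12 (cv2) and the standard library are available. Lean on these libraries where they do the work, as an engineer would, in place of code of your own. Each camera call takes 0.05 s, during which the arm holds its last target. There are 200 camera calls.

TASK

Set up the green ratchet indexing head for wheel cutting: thread the three loose rings over its stepped spindle in size order - dark steel spacer at the bottom, brass spacer on it, copper collar on top - each flat and fully down. Work the red-handled ratchet lever with full strokes, one tooth at a time, until the red line on the turntable stands at the brass pointer, and let the lever spring back to rest. Leave the other things on the bench where they are.

Things in the scene. Friction and masses are not known exactly. Their poses are not given: they have to be found in the camera images.
- steel_spacer_center (a point): dark steel spacer ring, outside diameter 56 mm, bore 26 mm, height 16 mm, 0.22 kg; point at its centre, half-way up, its z axis along the bore. It lies flat on the thin (2 mm) bench mat at the left, among small bystanders, and goes over the spindle
- brass_spacer_center (a point): brass spacer ring, outside diameter 44 mm, bore 20 mm, height 14 mm, 0.13 kg; point at its centre, half-way up, its z axis along the bore. It lies flat on the thin (2 mm) bench mat at the left, among small bystanders, and goes over the spindle
- copper_collar_center (a point): copper collar ring, outside diameter 32 mm, bore 14 mm, height 14 mm, 0.06 kg; point at its centre, half-way up, its z axis along the bore. It lies flat on the thin (2 mm) bench mat at the left, among small bystanders, and goes over the spindle
- index_head: green base of the ratchet indexing head, 150 x 150 mm, 12 mm high, bolted down (elsewhere each time, turned up to 0.25 rad); origin under its centre, on the spindle axis, z up. It carries a turntable with the spindle, a hand lever, two pawls (up to 34 mm high, 85 mm from the axis) and a pointer
- lamp_edge (a point): middle of the front lower edge of the bench lamp's hood, which hangs 0.40 m above the bench: the edge runs 0.31 m to either side along y, the hood lies beyond it in x. It does not move; keep the arm and wrist in front of it
- spindle_seat (a point): centre of the flat aluminium faceplate (84 mm across, top 42 mm above the bench), where the spindle rises from it; z axis up along the spindle. Seated, the undersides of the steel, brass and copper rings lie 0, 16 and 30 mm above it
- spindle_tip (a point): top end of the spindle, 58 mm above the faceplate, 100 mm above the bench. The spindle is stepped: diameter 24 mm up to 14 mm above the faceplate, 18 mm from there to 28 mm, 12 mm above that; each step has a 3 mm tapered lead at its top, the tip 6 mm. A ring whose bore is too small stops on a step, so only the order steel, brass, copper goes down
- pointer_tip (a point): tip of the fixed flat brass pointer on the head's robot side, 44.5 mm from the spindle axis, 40 mm above the bench (below the faceplate's top)
- table_mark (a point): outer end of the red line painted on the faceplate's top, 41 mm from the spindle axis; it turns with the table
- index_table (a joint): turntable (faceplate, 15-tooth ratchet wheel, spindle), rad; 0 = red mark in line with the pointer; grows counter-clockwise seen from above, and pawls stop it turning back. Each full lever stroke moves it one tooth, 0.42 rad (the first one may move it less), and it stays where left; strokes end at about 0.04 rad plus or minus whole teeth. It starts 0.55 to 1.2 rad short of 0
- ratchet_lever (a joint): hand lever about the spindle axis, rad; 0 = at rest, 0.56 = end stop; grows counter-clockwise seen from above. After 0.05 to 0.15 rad of free play its pawl pushes the wheel; the holding pawl clicks in at about 0.54, so push to the stop. It takes about 4 N at the grip. When let go a spring brings it back to 0
- lever_grip (a point): on the axis of the lever's upright red grip, 60 mm above the bench; the grip is a vertical post 14 mm across, 22 to 88 mm above the bench, 112 mm from the spindle axis, at the right of the head. It is pushed counter-clockwise, mostly away from the robot
- tape_roll_center (a point): bystander: roll of masking tape, 52 mm across, 18 mm high; point at its centre, half-way up
- press_die_3_center (a point): bystander: low bright turned pressing die (not a spacer, no through hole), 42 mm across, 12 mm high; point at its centre, half-way up
- press_die_2_center (a point): bystander: grey-brown turned pressing die (not a spacer, no through hole), 28 mm across, 20 mm high; point at its centre, half-way up
- round_box_center (a point): bystander: pale pink round box, 42 mm across, 20 mm high; point at its centre, half-way up
- loupe_1_center (a point): bystander: black eye loupe, 35 mm across, 39 mm high; point at its centre, half-way up
- bottle_1_center (a point): bystander: small red dosing bottle with white nozzle behind the head, stuck down, 25 mm across, 74 mm high; point at its centre, half-way up
- blue_handle_driver_center (a point): bystander: blue screwdriver lying at the right, stuck down, 85 mm long along its x axis, 8 mm thick; point at its centre, half-way up

How it is judged:
By the outcome, as a careful person would: the job done as asked, in the order asked, and still so for the second after the job is handed in, with the robot touching nothing.
It also fails if it takes over 72 s, if anything falls off the work surface, if the arm or the gripper's body presses on something with over 40 N, if the wrist force passes 120 N, or if a joint passes its speed limit or range.

## Working session

There is one attempt and no reset: what is moved stays moved. The work goes in short steps, Python scripts to look and compute and a tool call to move; the robot and the scene stay as the last step left them, time stands still between calls to the robot, and variables do not carry over. Pictures are saved under pics/ and viewed, at most 13 in all, crops included, and the job is handed in when it is done.

Besides the shell and the picture viewer there is one more tool, called after "Call:" by a JSON object that holds its "method" and its "body", one argument or row to a line. move_arm: Moves the arm, as the interface text tells. Its arguments: {"type":"object","properties":{"moves":{"type":"array"},"grip_force":{"type":"number"}},"required":["moves"]}

```bash
mkdir -p pics
cat > h.py <<'E'
import numpy as np,cv2
from plant import sensors,eyes,bot
def snap(n,f):
    p,d=eyes.get_image(n); cv2.imwrite(f'pics/{f}.png',p[:,:,::-1]); np.savez(f'pics/{f}.npz',p=p,d=d); return p,d
def rot(c):
    a=np.array(c['attitude'],float)
    if a.shape==(3,3): return a
    from scipy.spatial.transform import Rotation as R
    return R.from_quat(a).as_matrix()
def cloud(n,d):
    c=eyes.calibration(n);K=np.array(c['camera_matrix']);v,u=np.mgrid[:480,:640]
    P=np.stack([(u-K[0,2])/K[0,0]*d,-(v-K[1,2])/K[1,1]*d,-d],-1)
    return P@rot(c).T+np.array(c['origin'])
def proj(n,X):
    c=eyes.calibration(n);K=np.array(c['camera_matrix'])
    q=(np.atleast_2d(X)-np.array(c['origin']))@rot(c)
    return np.stack([K[0,0]*q[:,0]/-q[:,2]+K[0,2],K[1,1]*-q[:,1]/-q[:,2]+K[1,2]],-1)
def ray(n,uv,z):
    c=eyes.calibration(n);K=np.array(c['camera_matrix']);o=np.array(c['origin'])
    uv=np.atleast_2d(np.array(uv,float))
    r=np.stack([(uv[:,0]-K[0,2])/K[0,0],-(uv[:,1]-K[1,2])/K[1,1],-np.ones(len(uv))],-1)@rot(c).T
    return o+r*((z-o[2])/r[:,2:3])
E
python3 - <<'E'
from h import *
for n in('scene','top'): snap(n,n+'0'); print(eyes.calibration(n))
print(sensors.observe(),bot.tcp_to_grasp)
E
```

```text
{'camera_matrix': array([[549.31906686,   0.        , 328.24676424],
       [  0.        , 549.31906686, 242.7777872 ],
       [  0.        ,   0.        ,   1.        ]]), 'origin': array([-0.19823419,  0.85617326,  1.0310141 ]), 'attitude': array([-0.16440751,  0.42245994,  0.83045651, -0.32378969])}
{'camera_matrix': array([[444.13144165,   0.        , 315.50410766],
       [  0.        , 444.13144165, 234.83969457],
       [  0.        ,   0.        ,   1.        ]]), 'origin': array([0.35708556, 0.04314595, 1.3873176 ]), 'attitude': array([ 0.05168601, -0.06323969, -0.69563906,  0.71373357])}
{'clock': 0.1, 'joint_positions': array([-1.34041119e+00,  3.13342994e-01,  1.49830370e+00, -6.03726684e-06,
        1.33099094e+00, -2.23412547e-01]), 'dq': array([ 0.00066553, -0.00022035, -0.00178014, -0.00022766, -0.00080835,
       -0.00187784]), 'joint_efforts': array([ 2.07472687e-03, -4.02817941e+01, -2.52641952e+01,  6.94939890e-02,
        3.42827837e-02, -7.12976976e-05]), 'tcp_pos': array([ 0.2300855 , -0.47167321,  0.23826603]), 'tcp_rot': array([ 9.74368411e-01,  2.24957610e-01, -4.75341235e-06, -5.22476935e-04]), 'wrist_force': array([-0.35940488, -0.59339459,  0.60784256]), 'torque': array([-0.01540973,  0.02955009, -0.02101876]), 'grip_force': 0.0, 'grip_width': 1.0043430904872717} 0.0187
```

View pics/top0.png

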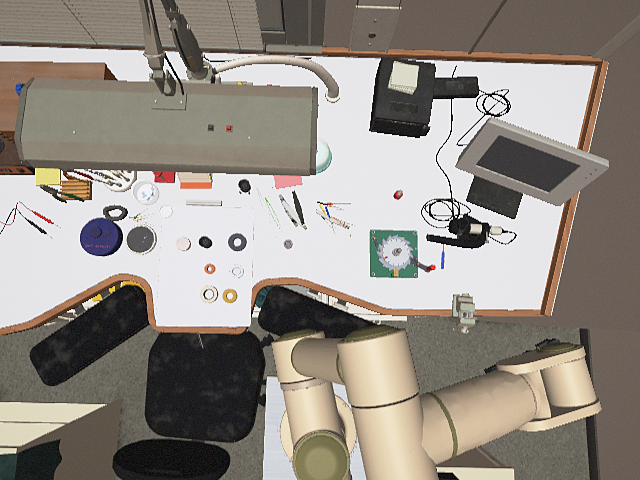

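View pics/scene0.png

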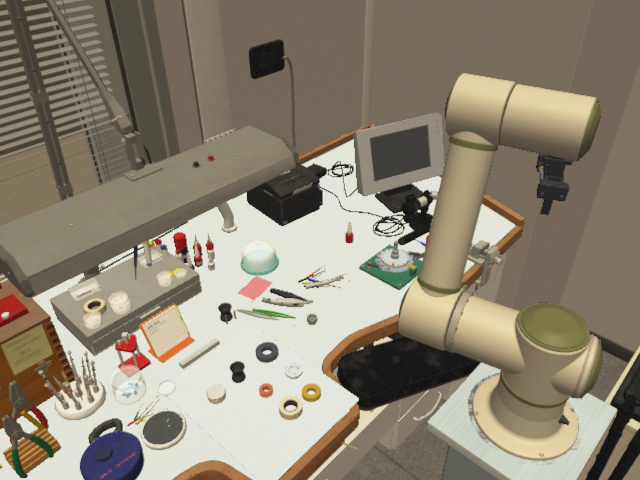

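The top view shows the steel ring at (237,241), copper at (209,268), brass at (230,296), tape at (209,294), the bright die at (237,271), the head at (394,253) and the red grip at (432,267). Next I'll take close crops and segment.

Run:
```python
from h import *
z=np.load('pics/top0.npz');p,d=z['p'],z['d']
a=cv2.resize(p[228:288,364:444],None,fx=7,fy=7,interpolation=cv2.INTER_CUBIC)
a=cv2.copyMakeBorder(a,0,0,0,0,0)
b=cv2.resize(p[230:310,165:265],None,fx=7,fy=7,interpolation=cv2.INTER_CUBIC)[:, :]
cv2.imwrite('pics/head0.png',a[:,:,::-1]); cv2.imwrite('pics/rings0.png',b[:,:,::-1])
C=cloud('top',d)
s=np.load('pics/scene0.npz');Cs=cloud('scene',s['d'])
for nm,(u,v),h in [('steel',(237,241),.018),('brass',(230,296),.016),('copper',(209,268),.016),('die3',(237,271),.014),('tape',(209,294),.02)]:
    X=ray('top',(u,v),h)[0]
    for n,cc in (('top',C),('scene',Cs)):
        m=(np.hypot(cc[...,0]-X[0],cc[...,1]-X[1])<.036)&(cc[...,2]>.006)&(cc[...,2]<.1)
        P=cc[m]; t=P[P[:,2]>h-.005]
        if len(t)>5:
            (cx,cy),r=cv2.minEnclosingCircle(t[:,:2].astype(np.float32)); print(nm,n,len(t),np.round(t.mean(0),4),'circ',round(cx,4),round(cy,4),round(r,4), 'maxz',t[:,2].max().round(3))
X=ray('top',(394,253),.04)[0];print('head',X)
for n,cc in (('top',C),('scene',Cs)):
    m=(np.hypot(cc[...,0]-X[0],cc[...,1]-X[1])<.15)
    for lo,hi in((.085,.12),(.036,.047),(.006,.018)):
        t=cc[m&(cc[...,2]>lo)&(cc[...,2]<hi)]; 
        if len(t): print(n,lo,len(t),np.round(t.mean(0),4),np.round(t.min(0),4),np.round(t.max(0),4))
```

```text
steel top 192 [0.5554 0.2681 0.0178] circ 0.5555 0.2678 0.0283 maxz 0.026
steel scene 265 [0.5496 0.2664 0.0172] circ 0.5512 0.2655 0.0305 maxz 0.023
brass top 125 [0.3895 0.282  0.0158] circ 0.3891 0.2824 0.0224 maxz 0.024
brass scene 213 [0.3836 0.2805 0.0152] circ 0.3837 0.2789 0.0236 maxz 0.02
copper top 67 [0.4705 0.349  0.0159] circ 0.4703 0.3489 0.0161 maxz 0.022
copper scene 113 [0.4645 0.347  0.0156] circ 0.4655 0.3468 0.0166 maxz 0.021
die3 top 135 [0.4641 0.2649 0.0137] circ 0.4668 0.2572 0.0285 maxz 0.021
die3 scene 194 [0.4587 0.2634 0.0128] circ 0.4589 0.2615 0.0232 maxz 0.018
tape top 153 [0.3924 0.3451 0.0199] circ 0.3922 0.3456 0.0265 maxz 0.026
tape scene 288 [0.3863 0.3434 0.0196] circ 0.3872 0.3422 0.0277 maxz 0.026
head [ 0.52871909 -0.21808993  0.04      ]
top 0.085 27 [ 0.5151 -0.2592  0.0929] [ 0.4809 -0.3304  0.0858] [ 0.537  -0.215   0.1015]
top 0.036 614 [ 0.5293 -0.2215  0.0411] [ 0.4611 -0.3187  0.036 ] [ 0.5851 -0.1539  0.0468]
top 0.006 1222 [ 0.5322 -0.2177  0.0115] [ 0.3944 -0.3579  0.006 ] [ 0.6775 -0.08    0.018 ]
scene 0.085 23 [ 0.5214 -0.2341  0.094 ] [ 0.482  -0.3251  0.0852] [ 0.5353 -0.2151  0.1047]
scene 0.036 443 [ 0.52   -0.2179  0.0414] [ 0.4533 -0.2951  0.036 ] [ 0.5785 -0.1558  0.0469]
scene 0.006 804 [ 0.5185 -0.1998  0.0119] [ 0.4376 -0.3631  0.006 ] [ 0.6632 -0.0768  0.018 ]
```

View pics/head0.png

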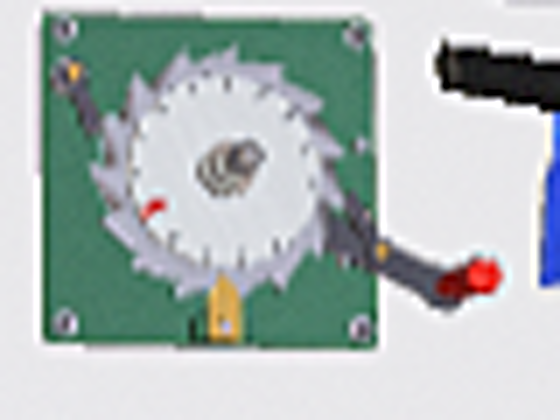

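View pics/rings0.png

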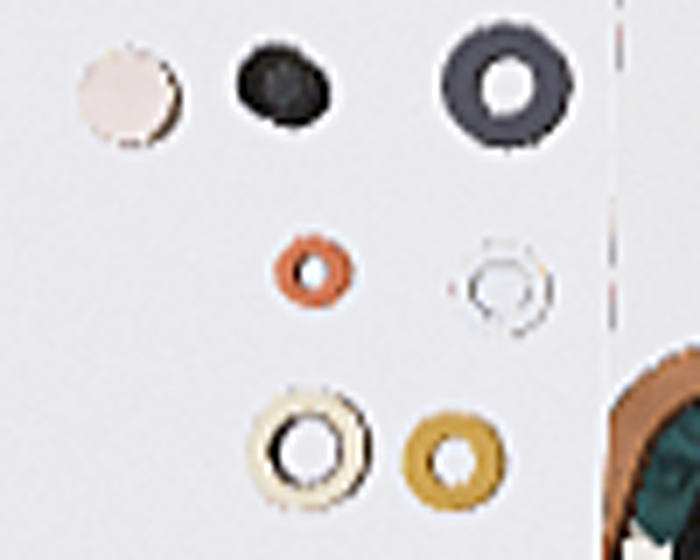

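The crops show the mark at the faceplate's lower left (crop 152,208), the pointer at (225,300) and the red grip top at (485,275), with everything clear around the rings. Now I'll fit the head pose in both cameras and plan the first transit.

```bash
cat >> h.py <<'E'
from scipy.spatial.transform import Rotation as R
def plan(x,y,z,yaw=None):
    s=sensors.observe();M=R.from_quat(s['tcp_rot']).as_matrix();q=M.T@(np.array([x,y,z])-s['tcp_pos'])
    c=np.arctan2(M[1,0],M[0,0]);sp=0 if yaw is None else -(yaw-c)
    print('t',round(s['clock'],2),'tcp',s['tcp_pos'].round(4),'yaw',c.round(4),'shift',q.round(4),'spin',round(sp,3),'F',s['wrist_force'].round(1),'w',round(s['grip_width']*88,1))
E
python3 - <<'E'
from h import *
from scipy.optimize import minimize
print('lamp',ray('top',[(25,172),(170,173),(317,175)],.40).round(3))
for n in('top','scene'):
    z=np.load(f'pics/{n}0.npz');p=z['p'].astype(int)
    g=((p[...,1]>p[...,0]+25)&(p[...,1]>p[...,2]+8)).astype(np.uint8)
    x0=np.array([.525,-.219,.0]); c=proj(n,[.525,-.219,.01])[0]
    v,u=np.mgrid[:480,:640];g[np.hypot(u-c[0],v-c[1])>55]=0
    k,l,st,_=cv2.connectedComponentsWithStats(g)
    g=np.isin(l,[i for i in range(1,k) if st[i,4]>30])
    hull=cv2.convexHull(np.argwhere(g)[:,::-1].astype(np.int32))
    S=8
    def sil(q):
        a=q[2];B=[]
        for zz in(0,.012):
            for sx,sy in((1,1),(1,-1),(-1,-1),(-1,1)):
                X=.075*np.array([sx,sy]);B.append([q[0]+X[0]*np.cos(a)-X[1]*np.sin(a),q[1]+X[0]*np.sin(a)+X[1]*np.cos(a),zz])
        return cv2.convexHull(proj(n,B).astype(np.float32))
    o=c-60
    def ras(h):
        m=np.zeros((120*S,120*S),np.uint8);cv2.fillPoly(m,[((h.reshape(-1,2)-o+.5)*S).astype(np.int32)],1);return m
    H=cv2.resize(np.zeros((1,1)),(1,1))
    gm=np.zeros((480,640),np.uint8);cv2.fillPoly(gm,[hull],1)
    T=np.float32([[S,0,-(o[0]-.5)*S],[0,S,-(o[1]-.5)*S]])
    G=cv2.warpAffine(gm,np.float32([[S,0,(-o[0]+.5)*S-.5],[0,S,(-o[1]+.5)*S-.5]]),(120*S,120*S),flags=cv2.INTER_NEAREST)
    f=lambda q:(ras(sil(q))!=G).mean()
    r=min((minimize(f,[.525,-.219,a],method='Nelder-Mead',options=dict(initial_simplex=np.array([.525,-.219,a])+np.array([[0,0,0],[.01,0,0],[0,.01,0],[0,0,.1]]))) for a in(-.15,0,.15)),key=lambda r:r.fun)
    print(n,'head',r.x.round(4),r.fun)
    red=((p[...,0]>150)&(p[...,1]<90)&(p[...,2]<90)&(np.hypot(u-c[0],v-c[1])<60))
    k,l,st,ce=cv2.connectedComponentsWithStats(red.astype(np.uint8))
    for i in range(1,k):
        if st[i,4]>2: print('red',st[i,4],ce[i].round(1),ray(n,ce[i],.042).round(4),ray(n,ce[i],.06).round(4))
    print('tip proj',proj(n,[*r.x[:2],.1]).round(1))
plan(.553,.267,.15,np.pi/2)
E
```

```text
lamp [[0.646 0.694 0.4  ]
 [0.654 0.366 0.4  ]
 [0.659 0.029 0.4  ]]
top head [ 0.5313 -0.2221 -0.0061] 0.0054329427083333335
red 6 [398.5 196. ] [[ 0.7083 -0.2326  0.042 ]] [[ 0.7036 -0.2289  0.06  ]]
red 15 [432.5 267.1] [[ 0.4882 -0.3351  0.042 ]] [[ 0.4864 -0.3301  0.06  ]]
tip proj [[399.3 249.7]]
scene head [ 0.5321 -0.2274  0.0357] 0.03017035590277778
red 17 [348.8 234.4] [[ 0.7027 -0.2195  0.042 ]] [[ 0.6863 -0.2     0.06  ]]
red 3 [427.3 236.3] [[ 0.5161 -0.3768  0.042 ]] [[ 0.5031 -0.3544  0.06  ]]
tip proj [[395.5 239.8]]
t 0.1 tcp [ 0.2301 -0.4717  0.2383] yaw 0.4538 shift [ 0.614  -0.5223  0.0889] spin -1.117 F [-0.4 -0.6  0.6] w 88.4
```

Call:
{"method": "move_arm", "body": {
  "moves": [
    [[0.7, 0.034, -0.029, 0.005, 0.09], [0.7, 0.068, -0.058, 0.01, 0.18], [0.7, 0.102, -0.087, 0.015, 0.27], [0.7, 0.136, -0.116, 0.02, 0.36], [0.7, 0.17, -0.145, 0.025, 0.454]]
  ],
  "grip_force": 20
}}

```text
clock: 0.6
tcp_pos: [0.3196, -0.2652, 0.2134]
tcp_rot: [1.0, -0.002, -0.0, -0.0]
wrist_force: [0.4, -0.4, 0.2]
grip_width: 0.851
grip_force: 0.0
```

Call:
{"method": "move_arm", "body": {
  "moves": [
    [[0.7, 0.0156, -0.0356, 0.0043, 0], [0.7, 0.031, -0.071, 0.0086, 0], [0.7, 0.047, -0.107, 0.013, 0], [0.7, 0.062, -0.142, 0.017, 0], [0.7, 0.078, -0.178, 0.021, 0]]
  ]
}}

```text
clock: 1.1
tcp_pos: [0.3976, -0.0875, 0.1925]
tcp_rot: [1.0, -0.0, -0.0, -0.0]
wrist_force: [-0.5, -0.2, 0.6]
grip_width: 0.85
grip_force: 0.0
```

Call:
{"method": "move_arm", "body": {
  "moves": [
    [[0.7, 0.0156, -0.0356, 0.0043, 0], [0.7, 0.031, -0.071, 0.0086, 0], [0.7, 0.047, -0.107, 0.013, 0], [0.7, 0.062, -0.142, 0.017, 0], [0.7, 0.078, -0.178, 0.021, 0]]
  ]
}}

```text
clock: 1.6
tcp_pos: [0.4757, 0.0906, 0.1714]
tcp_rot: [1.0, -0.0, -0.0, 0.0]
wrist_force: [0.5, -0.5, -0.3]
grip_width: 0.848
grip_force: 0.0
```

Call:
{"method": "move_arm", "body": {
  "moves": [
    [[0.7, 0.0156, -0.0356, 0.0043, 0], [0.7, 0.031, -0.071, 0.0086, 0], [0.7, 0.047, -0.107, 0.013, 0], [0.7, 0.062, -0.142, 0.017, 0], [0.7, 0.078, -0.178, 0.021, 0]]
  ]
}}

```text
clock: 2.1
tcp_pos: [0.5536, 0.2685, 0.1501]
tcp_rot: [1.0, -0.0, -0.0, 0.0]
wrist_force: [0.6, 0.0, 0.3]
grip_width: 0.851
grip_force: 0.0
```

Run:
```python
from h import *
plan(.553,.267,.06,0)
p,d=snap('scene','s1')
c=proj('scene',sensors.observe()['tcp_pos'])[0];print('tcp px',c)
# fingertips
u,v=c.astype(int)
a=cv2.resize(p[v-60:v+60,u-60:u+60],None,fx=5,fy=5,interpolation=cv2.INTER_CUBIC);cv2.imwrite('pics/s1c.png',a[:,:,::-1]);print(u-60,v-60)
# unobstructed head fit with the top camera later
```

```text
t 2.1 tcp [0.5536 0.2685 0.1501] yaw -0.0001 shift [-0.0006  0.0014  0.0901] spin -0.0 F [0.6 0.  0.3] w 74.9
tcp px [259.60588555 311.39343723]
199 251
```

View pics/s1c.png

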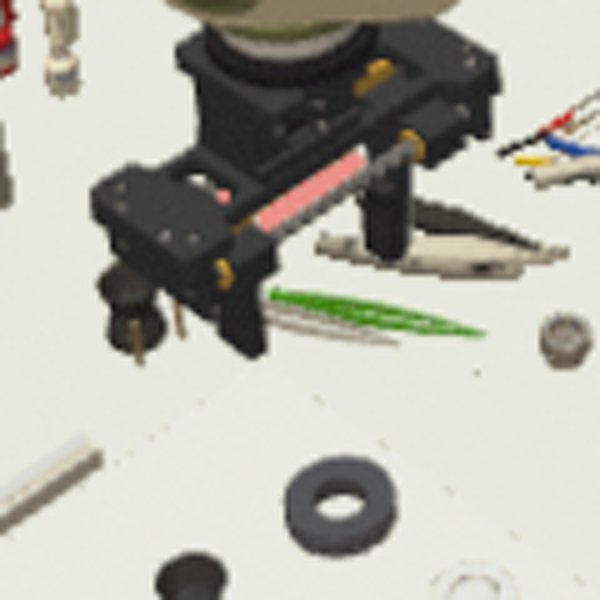

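Mid-fingertips appear about 2.5 px right of the predicted TCP, so the scene camera is biased by about 4 mm and the top camera is close to true. Descending on the steel ring.

Call:
{"method": "move_arm", "body": {
  "moves": [
    [[0.7, 0.001, -0.001, 0.035, 0], [0.7, 0.0015, -0.001, 0.07, 0], [0.7, 0.0015, -0.001, 0.105, 0], [0.7, 0.0015, -0.001, 0.13, 0], [0.7, 0.0015, -0.001, 0.144, 0]]
  ],
  "grip_force": 25
}}

```text
clock: 2.65
tcp_pos: [0.5538, 0.2676, 0.0042]
tcp_rot: [1.0, -0.0, -0.002, 0.0]
wrist_force: [-0.5, -0.2, 0.1]
grip_width: 0.851
grip_force: 0.0
```

Call:
{"method": "move_arm", "body": {
  "moves": [
    [[0.1, 0, 0, 0, 0], [0.1, 0, 0, 0, 0], [0.1, 0, 0, 0, 0], [0.1, 0, 0, 0, 0], [0.1, 0, 0, 0, 0]]
  ]
}}

```text
clock: 3.15
tcp_pos: [0.5558, 0.2681, 0.0081]
tcp_rot: [1.0, -0.0, 0.001, -0.0]
wrist_force: [0.3, -1.1, 5.8]
grip_width: 0.627
grip_force: 25.0
```

Call:
{"method": "move_arm", "body": {
  "moves": [
    [[0.1, 0, 0, -0.015, 0], [0.1, 0, 0, -0.045, 0], [0.1, -0.005, 0, -0.085, 0], [0.1, -0.01, 0, -0.125, 0], [0.1, -0.01, 0, -0.15, 0]]
  ]
}}

```text
clock: 3.65
tcp_pos: [0.5448, 0.2682, 0.1606]
tcp_rot: [1.0, 0.0, 0.001, -0.0]
wrist_force: [-0.4, 0.6, -2.6]
grip_width: 0.626
grip_force: 25.0
```

Call:
{"method": "move_arm", "body": {
  "moves": [
    [[0.1, -0.001, 0.02, 0, 0], [0.1, -0.002, 0.055, 0, 0], [0.1, -0.003, 0.09, 0, 0], [0.1, -0.004, 0.13, 0, 0], [0.1, -0.005, 0.165, 0, 0]]
  ]
}}

```text
clock: 4.15
tcp_pos: [0.5393, 0.1014, 0.1574]
tcp_rot: [1.0, -0.0, -0.0, 0.0]
wrist_force: [0.8, -0.3, -2.6]
grip_width: 0.628
grip_force: 25.0
```

Call:
{"method": "move_arm", "body": {
  "moves": [
    [[0.1, -0.001, 0.035, 0, 0], [0.1, -0.002, 0.07, 0, 0], [0.1, -0.003, 0.105, 0, 0], [0.1, -0.004, 0.14, 0, 0], [0.1, -0.005, 0.175, 0, 0]]
  ]
}}

```text
clock: 4.65
tcp_pos: [0.5344, -0.0733, 0.1574]
tcp_rot: [1.0, -0.0, -0.0, -0.0]
wrist_force: [0.7, -0.4, -2.1]
grip_width: 0.626
grip_force: 25.0
```

Call:
{"method": "move_arm", "body": {
  "moves": [
    [[0.1, -0.001, 0.04, 0, 0], [0.1, -0.002, 0.08, 0, 0], [0.1, -0.003, 0.12, 0, 0], [0.1, -0.003, 0.14, 0, 0], [0.1, -0.003, 0.15, 0, 0]]
  ]
}}

```text
clock: 5.15
tcp_pos: [0.5314, -0.2236, 0.1571]
tcp_rot: [1.0, -0.001, -0.0, -0.0]
wrist_force: [-0.0, 0.9, -2.7]
grip_width: 0.623
grip_force: 25.0
```

Run:
```python
from h import *
plan(.5313,-.2221,.11,0)
p,d=snap('scene','s2');pt,dt=snap('top','t2')
c=proj('scene',sensors.observe()['tcp_pos'])[0];u,v=c.astype(int);v+=15
a=cv2.resize(p[v-50:v+50,u-50:u+50],None,fx=6,fy=6,interpolation=cv2.INTER_CUBIC)
ct=proj('top',[.5313,-.2221,.05])[0];print(c,ct,(u-50,v-50))
s,t=ct.astype(int);b=cv2.resize(pt[t-50:t+50,s-35:s+35][:100,:33],None,fx=6,fy=6,interpolation=cv2.INTER_CUBIC)
cv2.imwrite('pics/s2c.png',np.hstack([a,b])[:,:,::-1])
```

```text
t 5.15 tcp [ 0.5314 -0.2236  0.1571] yaw -0.0021 shift [-0.0001 -0.0015  0.0471] spin -0.002 F [-0.   0.9 -2.7] w 54.8
[396.0690132  224.33727151] [395.94347484 251.79329179] (np.int64(346), np.int64(189))
```

View pics/s2c.png

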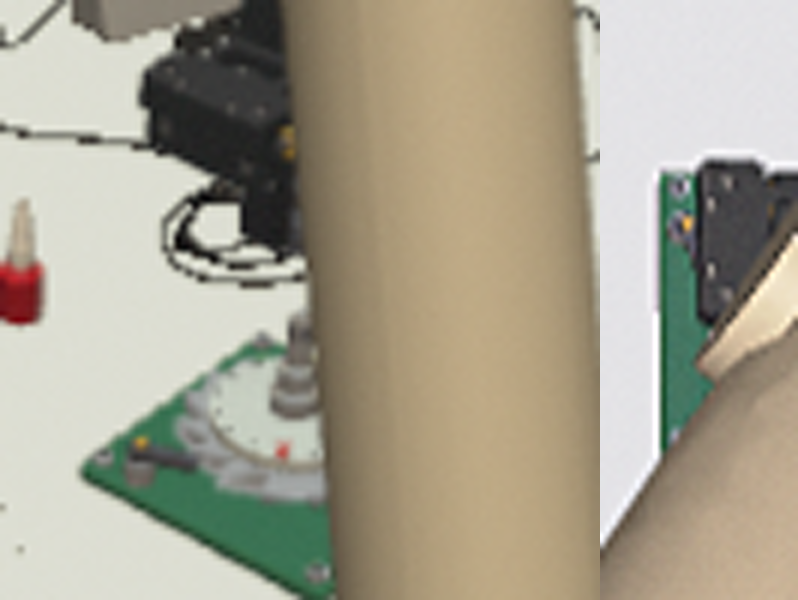

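The arm hides the ring from both cameras here; the scene view shows the spindle tip at about px (396,241). I'll lower onto the middle step, which leaves ±4 mm of clearance, and use the force reading.

Call:
{"method": "move_arm", "body": {
  "moves": [
    [[0.1, 0, -0.001, 0.025, 0], [0.1, 0, -0.001, 0.05, 0], [0.1, 0, -0.001, 0.07, 0], [0.1, 0, -0.001, 0.082, 0], [0.1, 0, -0.001, 0.09, 0]]
  ]
}}

```text
clock: 5.75
tcp_pos: [0.532, -0.22, 0.0664]
tcp_rot: [1.0, 0.0, -0.0, -0.0]
wrist_force: [-0.2, 0.2, -2.9]
grip_width: 0.622
grip_force: 25.0
```

Call:
{"method": "move_arm", "body": {
  "moves": [
    [[0.1, 0, 0, 0, 0], [0.1, 0, 0, 0, 0], [0.1, 0, 0, 0, 0], [0.1, 0, 0, 0, 0], [0.1, 0, 0, 0, 0]]
  ]
}}

```text
clock: 6.25
tcp_pos: [0.532, -0.2212, 0.0671]
tcp_rot: [1.0, -0.0, 0.0, 0.0]
wrist_force: [1.0, -0.7, -2.8]
grip_width: 0.626
grip_force: 25.0
```

Call:
{"method": "move_arm", "body": {
  "moves": [
    [[0.1, 0.0015, 0, 0, 0], [0.1, 0.003, 0, 0, 0], [0.1, 0.0045, 0, 0, 0], [0.1, 0.0045, 0, 0, 0], [0.1, 0.0045, 0, 0, 0]]
  ]
}}

```text
clock: 6.75
tcp_pos: [0.5364, -0.221, 0.0667]
tcp_rot: [1.0, -0.0, -0.0, -0.0]
wrist_force: [0.6, 0.2, -2.3]
grip_width: 0.626
grip_force: 25.0
```

Call:
{"method": "move_arm", "body": {
  "moves": [
    [[0.1, -0.003, 0, 0, 0], [0.1, -0.006, 0, 0, 0], [0.1, -0.009, 0, 0, 0], [0.1, -0.009, 0, 0, 0], [0.1, -0.009, 0, 0, 0]]
  ]
}}

```text
clock: 7.25
tcp_pos: [0.529, -0.2214, 0.0672]
tcp_rot: [1.0, -0.0, 0.003, 0.001]
wrist_force: [11.0, 0.9, -6.9]
grip_width: 0.624
grip_force: 25.0
```

Call:
{"method": "move_arm", "body": {
  "moves": [
    [[0.1, 0.0045, 0.0015, 0, 0], [0.1, 0.0045, 0.003, 0, 0], [0.1, 0.0045, 0.0045, 0, 0], [0.1, 0.0045, 0.0045, 0, 0], [0.1, 0.0045, 0.0045, 0, 0]]
  ]
}}

```text
clock: 7.75
tcp_pos: [0.5317, -0.2256, 0.0667]
tcp_rot: [1.0, -0.0, -0.0, -0.0]
wrist_force: [-0.1, -0.1, -3.0]
grip_width: 0.627
grip_force: 25.0
```

Call:
{"method": "move_arm", "body": {
  "moves": [
    [[0.1, 0, -0.003, 0, 0], [0.1, 0, -0.006, 0, 0], [0.1, 0, -0.009, 0, 0], [0.1, 0, -0.009, 0, 0], [0.1, 0, -0.009, 0, 0]]
  ]
}}

```text
clock: 8.25
tcp_pos: [0.5322, -0.2189, 0.067]
tcp_rot: [1.0, -0.0, 0.001, 0.002]
wrist_force: [1.0, -13.0, -6.2]
grip_width: 0.628
grip_force: 25.0
```

Call:
{"method": "move_arm", "body": {
  "moves": [
    [[0.1, 0.0007, 0.003, 0, 0], [0.1, 0.0007, 0.0061, 0, 0], [0.1, 0.0007, 0.0061, 0.003, 0], [0.1, 0.0007, 0.0061, 0.007, 0], [0.1, 0.0007, 0.0061, 0.01, 0]]
  ]
}}

```text
clock: 8.75
tcp_pos: [0.5327, -0.2225, 0.0564]
tcp_rot: [1.0, 0.0, 0.0, 0.0]
wrist_force: [0.5, -1.3, -1.8]
grip_width: 0.625
grip_force: 25.0
```

Call:
{"method": "move_arm", "body": {
  "moves": [
    [[0.1, 0, 0, 0.001, 0], [0.1, 0, 0, 0.002, 0], [0.1, 0, 0, 0.003, 0], [0.1, 0, 0, 0.003, 0], [0.1, 0, 0, 0.003, 0]]
  ]
}}

```text
clock: 9.25
tcp_pos: [0.5326, -0.2227, 0.0537]
tcp_rot: [1.0, -0.0, 0.0, 0.0]
wrist_force: [1.0, -1.7, -2.7]
grip_width: 0.628
grip_force: 25.0
```

Call:
{"method": "move_arm", "body": {
  "moves": [
    [[0.1, 0, 0, 0.001, 0], [0.1, 0, 0, 0.002, 0], [0.1, 0, 0, 0.003, 0], [0.1, 0, 0, 0.004, 0], [0.1, 0, 0, 0.004, 0]]
  ]
}}

```text
clock: 9.75
tcp_pos: [0.5327, -0.2227, 0.0496]
tcp_rot: [1.0, -0.0, 0.0, 0.0]
wrist_force: [1.9, -0.9, -2.0]
grip_width: 0.626
grip_force: 25.0
```

Call:
{"method": "move_arm", "body": {
  "moves": [
    [[0.1, 0, 0, 0.001, 0], [0.1, 0, 0, 0.002, 0], [0.1, 0, 0, 0.003, 0], [0.1, 0, 0, 0.003, 0], [0.1, 0, 0, 0.003, 0]]
  ]
}}

```text
clock: 10.25
tcp_pos: [0.5328, -0.2228, 0.0481]
tcp_rot: [1.0, -0.0, 0.0, 0.0]
wrist_force: [-3.2, 2.3, 10.8]
grip_width: 0.626
grip_force: 25.0
```

Steel is seated: contact force at TCP z=0.048, matching the pick height. Release, lift and travel to the brass ring, turning to close along x.

Call:
{"method": "move_arm", "body": {
  "moves": [
    [[0.45, 0, 0, -0.002, 0], [0.7, 0, 0, -0.002, 0], [0.7, 0, 0, -0.002, 0], [0.7, 0, 0, -0.015, 0], [0.7, 0, 0, -0.04, 0]]
  ]
}}

```text
clock: 10.75
tcp_pos: [0.5318, -0.2222, 0.0863]
tcp_rot: [1.0, -0.0, -0.001, -0.001]
wrist_force: [-0.1, -0.2, 0.0]
grip_width: 0.851
grip_force: 0.0
```

Call:
{"method": "move_arm", "body": {
  "moves": [
    [[0.7, 0, 0, -0.03, 0], [0.7, 0, 0, -0.06, 0], [0.6, 0, 0, -0.07, 0], [0.5, -0.003, -0.01, -0.075, 0], [0.45, -0.008, -0.03, -0.075, 0]]
  ]
}}

```text
clock: 11.25
tcp_pos: [0.5241, -0.1925, 0.1612]
tcp_rot: [1.0, -0.001, -0.0, -0.0]
wrist_force: [0.6, 0.1, -0.8]
grip_width: 0.728
grip_force: 0.0
```

Call:
{"method": "move_arm", "body": {
  "moves": [
    [[0.45, -0.008, -0.03, 0, 0.1], [0.45, -0.017, -0.06, 0.005, 0.2], [0.45, -0.026, -0.09, 0.01, 0.3], [0.45, -0.034, -0.12, 0.01, 0.4], [0.45, -0.042, -0.15, 0.01, 0.5]]
  ]
}}

```text
clock: 11.75
tcp_pos: [0.481, -0.0407, 0.1504]
tcp_rot: [0.968, -0.249, -0.001, -0.0]
wrist_force: [0.3, 0.1, -0.6]
grip_width: 0.727
grip_force: 0.0
```

Run:
```python
from h import *
plan(.39,.282,.10,np.pi/2)
p,d=snap('scene','s3');C=cloud('scene',d)
e=eyes
# steel ring seated: top height around spindle
m=(np.hypot(C[...,0]-.53,C[...,1]+.226)<.033)
print(np.histogram(C[m][:,2],bins=np.arange(.03,.11,.006)))
```

```text
t 11.75 tcp [ 0.481  -0.0407  0.1504] yaw -0.5043 shift [-0.2355 -0.2386  0.0509] spin -2.075 F [ 0.3  0.1 -0.6] w 64.0
(array([ 1, 18, 27, 35, 95, 26, 13,  7,  6,  4,  1,  0,  0]), array([0.03 , 0.036, 0.042, 0.048, 0.054, 0.06 , 0.066, 0.072, 0.078,
       0.084, 0.09 , 0.096, 0.102, 0.108]))
```

Call:
{"method": "move_arm", "body": {
  "moves": [
    [[0.45, -0.016, -0.016, 0, -0.138], [0.45, -0.031, -0.032, 0, -0.276], [0.45, -0.047, -0.048, 0, -0.414], [0.45, -0.063, -0.064, 0, -0.552], [0.45, -0.0785, -0.08, 0, -0.69]]
  ]
}}

```text
clock: 12.3
tcp_pos: [0.4507, 0.0664, 0.1506]
tcp_rot: [0.995, 0.098, -0.001, -0.0]
wrist_force: [0.3, -0.2, 0.1]
grip_width: 0.721
grip_force: 0.0
```

Call:
{"method": "move_arm", "body": {
  "moves": [
    [[0.45, -0.002, -0.022, 0.005, -0.138], [0.45, -0.004, -0.045, 0.01, -0.276], [0.45, -0.006, -0.067, 0.015, -0.414], [0.45, -0.008, -0.089, 0.02, -0.552], [0.45, -0.01, -0.111, 0.025, -0.69]]
  ]
}}

```text
clock: 12.8
tcp_pos: [0.4199, 0.1732, 0.1255]
tcp_rot: [0.903, 0.429, -0.001, -0.0]
wrist_force: [1.0, 0.1, 0.5]
grip_width: 0.723
grip_force: 0.0
```

Call:
{"method": "move_arm", "body": {
  "moves": [
    [[0.45, 0.016, -0.023, 0.005, -0.139], [0.45, 0.032, -0.046, 0.01, -0.278], [0.45, 0.048, -0.07, 0.015, -0.417], [0.45, 0.063, -0.092, 0.02, -0.556], [0.45, 0.063, -0.092, 0.025, -0.695]]
  ]
}}

```text
clock: 13.3
tcp_pos: [0.3885, 0.2814, 0.1004]
tcp_rot: [0.702, 0.712, -0.001, -0.001]
wrist_force: [0.4, 0.4, 0.0]
grip_width: 0.724
grip_force: 0.0
```

Run:
```python
from h import *
plan(.39,.282,.006,np.pi/2)
p,d=snap('scene','s4');print(sensors.observe()['joint_positions'].round(2))
u,v=proj('scene',[.388,.28,.03])[0].astype(int);print(u-60,v-60)
a=cv2.resize(p[v-60:v+60,u-60:u+60],None,fx=5,fy=5,interpolation=cv2.INTER_CUBIC);cv2.imwrite('pics/s4c.png',a[:,:,::-1])
```

```text
t 13.3 tcp [0.3885 0.2814 0.1004] yaw 1.5842 shift [0.0006 0.0017 0.0944] spin 0.013 F [0.4 0.4 0. ] w 63.7
[0.38 0.38 1.8  0.   0.96 0.36]
249 325
```

View pics/s4c.png

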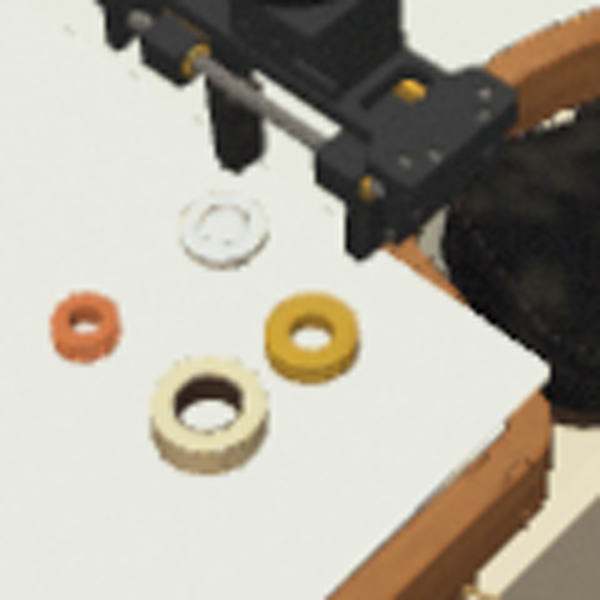

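The brass ring lies clear between the fingers; the tape gap is fine. Descend and grip.

Call:
{"method": "move_arm", "body": {
  "moves": [
    [[0.45, 0.0006, 0.001, 0.025, 0.013], [0.45, 0.0006, 0.001, 0.05, 0.013], [0.45, 0.0006, 0.001, 0.07, 0.013], [0.45, 0.0006, 0.001, 0.085, 0.013], [0.45, 0.0006, 0.001, 0.095, 0.013]]
  ]
}}

```text
clock: 13.85
tcp_pos: [0.3905, 0.2795, 0.0052]
tcp_rot: [0.711, 0.703, -0.001, -0.001]
wrist_force: [0.2, 0.3, 0.3]
grip_width: 0.722
grip_force: 0.0
```

Call:
{"method": "move_arm", "body": {
  "moves": [
    [[-0.2, 0, 0, 0, 0], [-0.2, 0, 0, 0, 0], [-0.2, 0, 0, 0, 0], [-0.2, 0, 0, 0, 0], [-0.2, 0, 0, 0, 0]]
  ]
}}

```text
clock: 14.35
tcp_pos: [0.3918, 0.2802, 0.0073]
tcp_rot: [0.71, 0.704, 0.0, 0.0]
wrist_force: [-0.8, 0.5, 2.8]
grip_width: 0.486
grip_force: 25.0
```

```bash
python3 -c "
from h import *
plan(.5328,-.2228,.16,0)"
```

```text
t 14.35 tcp [0.3918 0.2802 0.0073] yaw 1.5617 shift [-0.5016  0.1457 -0.1528] spin 1.562 F [-0.8  0.5  2.8] w 42.7
```

Call:
{"method": "move_arm", "body": {
  "moves": [
    [[-0.2, 0, 0, -0.015, 0], [-0.2, 0, 0, -0.045, 0], [-0.2, 0, 0, -0.085, 0], [-0.2, -0.005, 0.002, -0.125, 0], [-0.2, -0.02, 0.005, -0.153, 0]]
  ]
}}

```text
clock: 14.85
tcp_pos: [0.3967, 0.2605, 0.1624]
tcp_rot: [0.71, 0.704, 0.001, 0.001]
wrist_force: [0.8, -0.5, -1.3]
grip_width: 0.482
grip_force: 25.0
```

Call:
{"method": "move_arm", "body": {
  "moves": [
    [[-0.2, -0.03, 0.008, 0, 0], [-0.2, -0.065, 0.018, 0, 0], [-0.2, -0.1, 0.028, 0, 0], [-0.2, -0.135, 0.038, 0, 0], [-0.2, -0.17, 0.048, 0, 0]]
  ]
}}

```text
clock: 15.35
tcp_pos: [0.443, 0.0882, 0.1599]
tcp_rot: [0.71, 0.704, 0.0, 0.0]
wrist_force: [0.5, 0.2, -1.4]
grip_width: 0.489
grip_force: 25.0
```

Call:
{"method": "move_arm", "body": {
  "moves": [
    [[-0.2, -0.035, 0.01, 0, 0], [-0.2, -0.07, 0.02, 0, 0], [-0.2, -0.105, 0.03, 0, 0], [-0.2, -0.14, 0.04, 0, 0], [-0.2, -0.17, 0.048, 0, 0]]
  ]
}}

```text
clock: 15.85
tcp_pos: [0.4896, -0.0826, 0.1598]
tcp_rot: [0.711, 0.704, 0.0, 0.0]
wrist_force: [1.1, 0.2, -1.4]
grip_width: 0.484
grip_force: 25.0
```

Call:
{"method": "move_arm", "body": {
  "moves": [
    [[-0.2, -0.03, 0.01, 0, 0], [-0.2, -0.06, 0.02, 0, 0], [-0.2, -0.09, 0.03, 0, 0], [-0.2, -0.12, 0.038, 0, 0], [-0.2, -0.144, 0.04, 0, 0]]
  ]
}}

```text
clock: 16.35
tcp_pos: [0.5283, -0.2268, 0.1596]
tcp_rot: [0.71, 0.704, -0.0, 0.0]
wrist_force: [0.3, -0.2, -1.8]
grip_width: 0.483
grip_force: 25.0
```

```bash
python3 -c "
from h import *
plan(.5328,-.2241,.084,np.pi/2)"
```

```text
t 16.35 tcp [ 0.5283 -0.2268  0.1596] yaw 1.5613 shift [0.0027 0.0044 0.0756] spin -0.01 F [ 0.3 -0.2 -1.8] w 42.5
```

Call:
{"method": "move_arm", "body": {
  "moves": [
    [[-0.2, 0.0027, 0.0044, 0, 0], [-0.2, 0.0027, 0.0044, 0.02, 0], [-0.2, 0.0027, 0.0044, 0.045, 0], [-0.2, 0.0027, 0.0044, 0.065, 0], [-0.2, 0.0027, 0.0044, 0.0756, 0]]
  ]
}}

```text
clock: 16.85
tcp_pos: [0.5319, -0.2213, 0.0825]
tcp_rot: [0.71, 0.704, -0.0, -0.001]
wrist_force: [-0.1, -0.1, -2.0]
grip_width: 0.484
grip_force: 25.0
```

Call:
{"method": "move_arm", "body": {
  "moves": [
    [[-0.2, 0.002, 0, 0, 0], [-0.2, 0.004, 0, 0, 0], [-0.2, 0.005, 0, 0, 0], [-0.2, 0.005, 0, 0, 0], [-0.2, 0.005, 0, 0, 0]]
  ]
}}

```text
clock: 17.35
tcp_pos: [0.532, -0.2204, 0.0842]
tcp_rot: [0.71, 0.704, -0.002, 0.002]
wrist_force: [-3.5, -19.4, -13.1]
grip_width: 0.486
grip_force: 25.0
```

Call:
{"method": "move_arm", "body": {
  "moves": [
    [[-0.2, -0.005, 0, 0, 0], [-0.2, -0.008, 0, 0, 0], [-0.2, -0.01, 0, 0, 0], [-0.2, -0.01, 0, 0, 0], [-0.2, -0.01, 0, 0, 0]]
  ]
}}

```text
clock: 17.85
tcp_pos: [0.5325, -0.2272, 0.0843]
tcp_rot: [0.71, 0.704, 0.0, 0.0]
wrist_force: [-0.9, 0.2, -1.2]
grip_width: 0.488
grip_force: 25.0
```

Call:
{"method": "move_arm", "body": {
  "moves": [
    [[-0.2, 0.005, -0.002, 0, 0], [-0.2, 0.005, -0.004, 0, 0], [-0.2, 0.005, -0.005, 0, 0], [-0.2, 0.005, -0.005, 0, 0], [-0.2, 0.005, -0.005, 0, 0]]
  ]
}}

```text
clock: 18.35
tcp_pos: [0.5276, -0.2224, 0.0842]
tcp_rot: [0.71, 0.704, 0.0, 0.0]
wrist_force: [1.9, -0.7, -1.6]
grip_width: 0.481
grip_force: 25.0
```

Call:
{"method": "move_arm", "body": {
  "moves": [
    [[-0.2, 0, 0.005, 0, 0], [-0.2, 0, 0.008, 0, 0], [-0.2, 0, 0.01, 0, 0], [-0.2, 0, 0.01, 0, 0], [-0.2, 0, 0.01, 0, 0]]
  ]
}}

```text
clock: 18.85
tcp_pos: [0.5353, -0.223, 0.0836]
tcp_rot: [0.71, 0.704, -0.002, -0.003]
wrist_force: [-14.0, -3.0, 3.1]
grip_width: 0.491
grip_force: 25.0
```

Call:
{"method": "move_arm", "body": {
  "moves": [
    [[-0.2, -0.0019, -0.004, 0, 0], [-0.2, -0.0019, -0.0065, 0, 0], [-0.2, -0.0019, -0.0065, 0.004, 0], [-0.2, -0.0019, -0.0065, 0.009, 0], [-0.2, -0.0019, -0.0065, 0.012, 0]]
  ]
}}

```text
clock: 19.35
tcp_pos: [0.5309, -0.2242, 0.0714]
tcp_rot: [0.71, 0.704, -0.0, -0.0]
wrist_force: [-0.2, 0.5, -1.7]
grip_width: 0.485
grip_force: 25.0
```

Call:
{"method": "move_arm", "body": {
  "moves": [
    [[-0.2, 0, 0, 0.001, 0], [-0.2, 0, 0, 0.002, 0], [-0.2, 0, 0, 0.003, 0], [-0.2, 0, 0, 0.003, 0], [-0.2, 0, 0, 0.003, 0]]
  ]
}}

```text
clock: 19.85
tcp_pos: [0.531, -0.2244, 0.0692]
tcp_rot: [0.71, 0.704, 0.0, 0.0]
wrist_force: [-0.2, -0.5, -1.5]
grip_width: 0.48
grip_force: 25.0
```

Call:
{"method": "move_arm", "body": {
  "moves": [
    [[-0.2, 0, 0, 0.001, 0], [-0.2, 0, 0, 0.002, 0], [-0.2, 0, 0, 0.003, 0], [-0.2, 0, 0, 0.004, 0], [-0.2, 0, 0, 0.0045, 0]]
  ]
}}

```text
clock: 20.35
tcp_pos: [0.5309, -0.2244, 0.0645]
tcp_rot: [0.71, 0.704, -0.0, -0.0]
wrist_force: [0.1, -0.3, -1.5]
grip_width: 0.482
grip_force: 25.0
```

Call:
{"method": "move_arm", "body": {
  "moves": [
    [[-0.2, 0, 0, 0.0005, 0], [-0.2, 0, 0, 0.001, 0], [-0.2, 0, 0, 0.0015, 0], [-0.2, 0, 0, 0.002, 0], [-0.2, 0, 0, 0.002, 0]]
  ]
}}

```text
clock: 20.85
tcp_pos: [0.531, -0.2244, 0.0633]
tcp_rot: [0.71, 0.704, -0.0, 0.0]
wrist_force: [-2.6, 1.1, 6.2]
grip_width: 0.484
grip_force: 25.0
```

Call:
{"method": "move_arm", "body": {
  "moves": [
    [[0.25, 0, 0, -0.001, 0], [0.25, 0, 0, -0.001, 0], [0.25, 0, 0, -0.001, 0], [0.25, 0, 0, -0.015, 0], [0.25, 0, 0, -0.04, 0]]
  ]
}}

```text
clock: 21.35
tcp_pos: [0.5304, -0.224, 0.1025]
tcp_rot: [0.71, 0.704, -0.0, -0.001]
wrist_force: [0.9, 0.8, 1.5]
grip_width: 0.624
grip_force: 0.0
```

Call:
{"method": "move_arm", "body": {
  "moves": [
    [[0.25, 0, 0, -0.03, 0], [0.25, 0.005, 0, -0.055, 0], [0.25, 0.022, -0.002, -0.06, 0], [0.25, 0.05, -0.005, -0.06, 0], [0.15, 0.085, -0.009, -0.06, 0]]
  ]
}}

```text
clock: 21.85
tcp_pos: [0.5221, -0.1379, 0.1622]
tcp_rot: [0.711, 0.704, -0.0, -0.0]
wrist_force: [0.0, -0.4, -0.8]
grip_width: 0.577
grip_force: 0.0
```

Call:
{"method": "move_arm", "body": {
  "moves": [
    [[0.1, 0.038, -0.004, 0, 0], [0.1, 0.076, -0.008, 0, 0], [0.1, 0.114, -0.012, 0.005, 0], [0.1, 0.152, -0.016, 0.01, 0], [0.1, 0.19, -0.02, 0.01, 0]]
  ]
}}

```text
clock: 22.35
tcp_pos: [0.5028, 0.0533, 0.1516]
tcp_rot: [0.71, 0.704, -0.001, -0.001]
wrist_force: [0.7, -0.2, 0.2]
grip_width: 0.55
grip_force: 0.0
```

Call:
{"method": "move_arm", "body": {
  "moves": [
    [[0.1, 0.038, -0.004, 0, 0], [0.1, 0.076, -0.008, 0.005, 0], [0.1, 0.114, -0.012, 0.01, 0], [0.1, 0.152, -0.016, 0.02, 0], [0.1, 0.185, -0.02, 0.03, 0]]
  ]
}}

```text
clock: 22.85
tcp_pos: [0.4845, 0.2384, 0.1219]
tcp_rot: [0.71, 0.704, -0.0, -0.0]
wrist_force: [-0.3, -0.6, 0.8]
grip_width: 0.551
grip_force: 0.0
```

Call:
{"method": "move_arm", "body": {
  "moves": [
    [[0.1, 0.035, -0.003, 0.01, 0], [0.1, 0.07, -0.006, 0.02, 0], [0.1, 0.095, -0.009, 0.03, 0], [0.1, 0.11, -0.0105, 0.03, 0], [0.1, 0.112, -0.0105, 0.03, 0]]
  ]
}}

```text
clock: 23.35
tcp_pos: [0.4756, 0.3494, 0.0924]
tcp_rot: [0.71, 0.705, -0.0, -0.0]
wrist_force: [0.0, -0.4, 0.3]
grip_width: 0.55
grip_force: 0.0
```

Run:
```python
from h import *
plan(.4715,.348,.006,np.pi/2)
p,d=snap('scene','s5')
u,v=proj('scene',[.467,.345,.03])[0].astype(int)
a=cv2.resize(p[v-60:v+60,u-40:u+40],None,fx=5,fy=5,interpolation=cv2.INTER_CUBIC)
u,v=proj('scene',[.532,-.225,.06])[0].astype(int)
b=cv2.resize(p[v-30:v+30,u-30:u+30],(400,600)[:1]*2,interpolation=cv2.INTER_CUBIC);b=np.vstack([b,np.zeros((200,400,3),np.uint8)])
cv2.imwrite('pics/s5c.png',np.hstack([a,b])[:,:,::-1])
```

```text
t 23.35 tcp [0.4756 0.3494 0.0924] yaw 1.5639 shift [-0.0014 -0.0041  0.0864] spin -0.007 F [ 0.  -0.4  0.3] w 48.4
```

View pics/s5c.png

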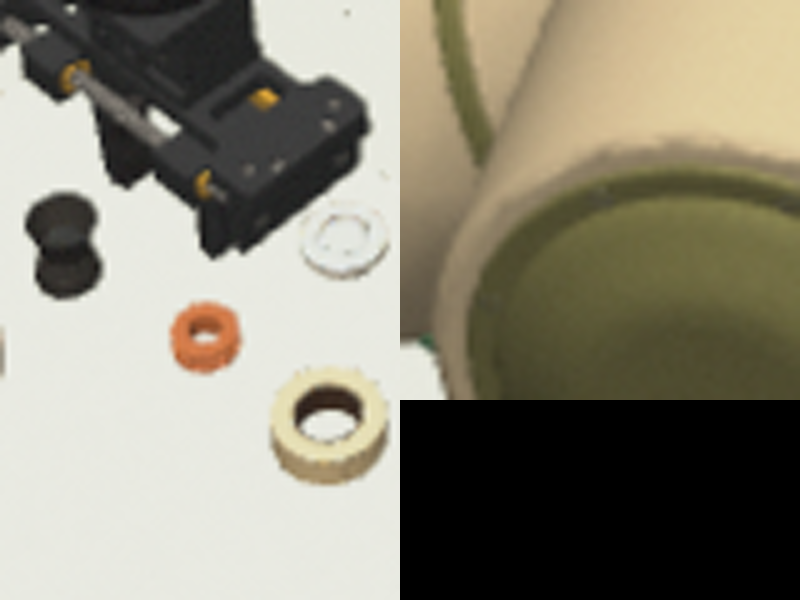

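Copper is clear of its neighbours and the head is hidden by the arm. Descend and grip.

Call:
{"method": "move_arm", "body": {
  "moves": [
    [[0.1, -0.001, -0.0035, 0.02, 0.007], [0.1, -0.001, -0.0035, 0.045, 0.007], [0.1, -0.001, -0.0035, 0.065, 0.007], [0.1, -0.001, -0.0035, 0.078, 0.007], [0.1, -0.001, -0.0035, 0.087, 0.007]]
  ]
}}

```text
clock: 23.9
tcp_pos: [0.4734, 0.3464, 0.0053]
tcp_rot: [0.713, 0.701, -0.0, 0.0]
wrist_force: [-0.4, -0.5, -0.2]
grip_width: 0.55
grip_force: 0.0
```

Call:
{"method": "move_arm", "body": {
  "moves": [
    [[-0.5, 0, 0, 0, 0], [-0.5, 0, 0, 0, 0], [-0.5, 0, 0, 0, 0], [-0.5, 0, 0, 0, 0], [-0.5, 0, 0, 0, 0]]
  ]
}}

```text
clock: 24.4
tcp_pos: [0.4735, 0.3473, 0.0063]
tcp_rot: [0.713, 0.701, 0.001, 0.0]
wrist_force: [0.5, -0.8, 3.7]
grip_width: 0.349
grip_force: 25.0
```

```bash
python3 -c "
from h import *
plan(.5312,-.2246,.16,np.pi/2)"
```

```text
t 24.4 tcp [0.4735 0.3473 0.0063] yaw 1.5549 shift [-0.5709  0.067  -0.1539] spin -0.016 F [ 0.5 -0.8  3.7] w 30.7
```

Call:
{"method": "move_arm", "body": {
  "moves": [
    [[-0.5, 0, 0, -0.015, 0], [-0.5, 0, 0, -0.045, 0], [-0.5, 0, 0, -0.085, 0], [-0.5, -0.005, 0, -0.125, 0], [-0.5, -0.02, 0.002, -0.153, -0.016]]
  ]
}}

```text
clock: 24.9
tcp_pos: [0.4748, 0.3278, 0.1625]
tcp_rot: [0.707, 0.708, 0.002, 0.001]
wrist_force: [0.4, 0.4, -1.2]
grip_width: 0.35
grip_force: 25.0
```

Call:
{"method": "move_arm", "body": {
  "moves": [
    [[-0.5, -0.03, 0.003, 0, 0], [-0.5, -0.065, 0.006, 0, 0], [-0.5, -0.1, 0.01, 0, 0], [-0.5, -0.14, 0.014, 0, 0], [-0.5, -0.18, 0.018, 0, 0]]
  ]
}}

```text
clock: 25.4
tcp_pos: [0.4926, 0.1458, 0.1597]
tcp_rot: [0.707, 0.707, 0.0, 0.0]
wrist_force: [0.4, 0.5, -0.8]
grip_width: 0.354
grip_force: 25.0
```

Call:
{"method": "move_arm", "body": {
  "moves": [
    [[-0.5, -0.04, 0.004, 0, 0], [-0.5, -0.08, 0.008, 0, 0], [-0.5, -0.12, 0.012, 0, 0], [-0.5, -0.16, 0.016, 0, 0], [-0.5, -0.195, 0.02, 0, 0]]
  ]
}}

```text
clock: 25.9
tcp_pos: [0.5126, -0.0497, 0.1597]
tcp_rot: [0.707, 0.707, 0.0, 0.0]
wrist_force: [0.8, 0.9, -1.4]
grip_width: 0.347
grip_force: 25.0
```

Call:
{"method": "move_arm", "body": {
  "moves": [
    [[-0.5, -0.04, 0.004, 0, 0], [-0.5, -0.08, 0.008, 0, 0], [-0.5, -0.12, 0.012, 0, 0], [-0.5, -0.15, 0.016, 0, 0], [-0.5, -0.165, 0.018, 0, 0]]
  ]
}}

```text
clock: 26.4
tcp_pos: [0.5307, -0.215, 0.1594]
tcp_rot: [0.708, 0.706, 0.0, 0.0]
wrist_force: [-0.3, 0.6, -1.5]
grip_width: 0.348
grip_force: 25.0
```

```bash
python3 -c "
from h import *
plan(.5312,-.2244,.102,np.pi/2)"
```

```text
t 26.4 tcp [ 0.5307 -0.215   0.1594] yaw 1.5688 shift [-0.0093  0.0005  0.0574] spin -0.002 F [-0.3  0.6 -1.5] w 30.6
```

Call:
{"method": "move_arm", "body": {
  "moves": [
    [[-0.5, -0.005, 0.0005, 0, 0], [-0.5, -0.0093, 0.0005, 0.015, 0], [-0.5, -0.0093, 0.0005, 0.035, 0], [-0.5, -0.0093, 0.0005, 0.045, 0], [-0.5, -0.0093, 0.0005, 0.047, 0]]
  ]
}}

```text
clock: 26.9
tcp_pos: [0.531, -0.2209, 0.1109]
tcp_rot: [0.707, 0.708, -0.0, -0.001]
wrist_force: [0.6, -0.4, 0.1]
grip_width: 0.348
grip_force: 25.0
```

Call:
{"method": "move_arm", "body": {
  "moves": [
    [[-0.5, 0, 0, 0, 0], [-0.5, 0, 0, 0.002, 0], [-0.5, 0, 0, 0.004, 0], [-0.5, 0, 0, 0.007, 0], [-0.5, 0, 0, 0.009, 0]]
  ]
}}

```text
clock: 27.4
tcp_pos: [0.5312, -0.2222, 0.1025]
tcp_rot: [0.707, 0.707, -0.0, -0.0]
wrist_force: [-0.7, 0.2, -1.1]
grip_width: 0.349
grip_force: 25.0
```

Call:
{"method": "move_arm", "body": {
  "moves": [
    [[-0.5, 0, 0, 0.001, 0], [-0.5, 0, 0, 0.002, 0], [-0.5, 0, 0, 0.003, 0], [-0.5, 0, 0, 0.004, 0], [-0.5, 0, 0, 0.004, 0]]
  ]
}}

```text
clock: 27.9
tcp_pos: [0.5312, -0.2222, 0.0985]
tcp_rot: [0.707, 0.707, -0.0, -0.0]
wrist_force: [-0.4, -0.2, -0.5]
grip_width: 0.346
grip_force: 25.0
```

Call:
{"method": "move_arm", "body": {
  "moves": [
    [[-0.5, -0.0005, 0, -0.001, 0], [-0.5, -0.001, 0, -0.001, 0], [-0.5, -0.0015, 0, -0.001, 0], [-0.5, -0.002, 0, -0.001, 0], [-0.5, -0.002, 0, -0.001, 0]]
  ]
}}

```text
clock: 28.4
tcp_pos: [0.5313, -0.2242, 0.0996]
tcp_rot: [0.707, 0.707, 0.0, 0.0]
wrist_force: [-0.0, 0.2, 0.3]
grip_width: 0.348
grip_force: 25.0
```

Call:
{"method": "move_arm", "body": {
  "moves": [
    [[-0.5, 0, 0, 0.001, 0], [-0.5, 0, 0, 0.002, 0], [-0.5, 0, 0, 0.004, 0], [-0.5, 0, 0, 0.005, 0], [-0.5, 0, 0, 0.005, 0]]
  ]
}}

```text
clock: 28.9
tcp_pos: [0.5312, -0.2241, 0.0944]
tcp_rot: [0.707, 0.707, -0.0, -0.0]
wrist_force: [1.2, -0.1, -1.2]
grip_width: 0.349
grip_force: 25.0
```

Call:
{"method": "move_arm", "body": {
  "moves": [
    [[-0.5, 0, 0, 0.002, 0], [-0.5, 0, 0, 0.004, 0], [-0.5, 0, 0, 0.006, 0], [-0.5, 0, 0, 0.008, 0], [-0.5, 0, 0, 0.009, 0]]
  ]
}}

```text
clock: 29.4
tcp_pos: [0.5312, -0.2241, 0.0853]
tcp_rot: [0.707, 0.707, -0.0, -0.0]
wrist_force: [0.2, -0.2, -0.7]
grip_width: 0.352
grip_force: 25.0
```

Call:
{"method": "move_arm", "body": {
  "moves": [
    [[-0.5, 0, 0, 0.002, 0], [-0.5, 0, 0, 0.004, 0], [-0.5, 0, 0, 0.006, 0], [-0.5, 0, 0, 0.007, 0], [-0.5, 0, 0, 0.007, 0]]
  ]
}}

```text
clock: 29.9
tcp_pos: [0.5312, -0.2241, 0.0785]
tcp_rot: [0.707, 0.707, -0.0, -0.0]
wrist_force: [0.3, -0.6, -0.7]
grip_width: 0.349
grip_force: 25.0
```

Call:
{"method": "move_arm", "body": {
  "moves": [
    [[-0.5, 0, 0, 0.0005, 0], [-0.5, 0, 0, 0.001, 0], [-0.5, 0, 0, 0.0015, 0], [-0.5, 0, 0, 0.0015, 0], [-0.5, 0, 0, 0.0015, 0]]
  ]
}}

```text
clock: 30.4
tcp_pos: [0.5313, -0.2242, 0.0771]
tcp_rot: [0.707, 0.707, 0.0, 0.0]
wrist_force: [1.0, 0.3, -0.5]
grip_width: 0.348
grip_force: 25.0
```

Call:
{"method": "move_arm", "body": {
  "moves": [
    [[-0.5, 0, 0, 0.0005, 0], [-0.5, 0, 0, 0.001, 0], [-0.5, 0, 0, 0.0015, 0], [-0.5, 0, 0, 0.0015, 0], [-0.5, 0, 0, 0.0015, 0]]
  ]
}}

```text
clock: 30.9
tcp_pos: [0.5314, -0.2243, 0.0763]
tcp_rot: [0.707, 0.707, 0.0, 0.0]
wrist_force: [-2.3, 0.5, 5.1]
grip_width: 0.355
grip_force: 25.0
```

Copper is seated. Release, lift clear and back off to look at the stack and the lever.

Call:
{"method": "move_arm", "body": {
  "moves": [
    [[-0.1, 0, 0, -0.001, 0], [-0.1, 0, 0, -0.001, 0], [-0.1, 0, 0, -0.001, 0], [-0.1, 0, 0, -0.015, 0], [-0.1, 0, 0, -0.04, 0]]
  ]
}}

```text
clock: 31.4
tcp_pos: [0.5307, -0.2238, 0.1155]
tcp_rot: [0.707, 0.707, -0.0, -0.001]
wrist_force: [0.5, -0.8, -0.3]
grip_width: 0.451
grip_force: 0.0
```

Call:
{"method": "move_arm", "body": {
  "moves": [
    [[-0.1, 0, 0, -0.025, 0], [-0.1, 0, 0, -0.05, 0], [-0.1, -0.01, -0.01, -0.06, 0], [-0.5, -0.035, -0.03, -0.06, 0], [-1, -0.06, -0.055, -0.06, 0]]
  ]
}}

```text
clock: 31.9
tcp_pos: [0.4752, -0.2851, 0.1758]
tcp_rot: [0.707, 0.708, -0.0, 0.0]
wrist_force: [-0.3, -0.1, 0.3]
grip_width: 0.29
grip_force: 0.0
```

Call:
{"method": "move_arm", "body": {
  "moves": [
    [[-1, -0.025, -0.03, 0, 0.14], [-1, -0.05, -0.055, 0, 0.28], [-1, -0.075, -0.08, 0, 0.42], [-1, -0.095, -0.1, 0, 0.56], [-1, -0.105, -0.11, 0, 0.7]]
  ]
}}

```text
clock: 32.4
tcp_pos: [0.3638, -0.3909, 0.1755]
tcp_rot: [0.908, 0.418, -0.0, -0.0]
wrist_force: [0.6, -0.1, 0.7]
grip_width: 0.007
grip_force: 0.0
```

Run:
```python
from h import *
plan(.455,-.32,.16,0)
s,ds=snap('scene','s6');p,d=snap('top','t6')
u,v=proj('top',[.51,-.26,.05])[0].astype(int);a=cv2.resize(p[v-40:v+40,u-50:u+50],(500,400),interpolation=cv2.INTER_CUBIC);print(u-50,v-40)
u,v=proj('scene',[.53,-.225,.06])[0].astype(int);b=cv2.resize(s[v-40:v+40,u-30:u+30],(300,400),interpolation=cv2.INTER_CUBIC);print(u-30,v-40)
cv2.imwrite('pics/v6.png',np.hstack([a,b])[:,:,::-1])
z=np.load('pics/top0.npz');C=cloud('top',z['d'])
print('grip top',ray('top',(433.3,267.3),.088))
for y in(-.30,-.32,-.34,-.36,-.38,-.40,-.42):
  print(y,[(x,round(float(C[(abs(C[...,0]-x)<.006)&(abs(C[...,1]-y)<.006)][:,2].max(initial=0)),3)) for x in(.5,.52,.54,.55,.56,.57,.58,.6,.62)])
```

```text
t 32.4 tcp [ 0.3638 -0.3909  0.1755] yaw 0.8626 shift [0.1132 0.0232 0.0154] spin 0.863 F [ 0.6 -0.1  0.7] w 0.6
358 219
364 211
grip top [[ 0.48327059 -0.32466316  0.088     ]]
-0.3 [(0.5, 0.038), (0.52, 0.013), (0.54, 0.011), (0.55, 0.011), (0.56, 0.008), (0.57, 0.006), (0.58, 0.005), (0.6, 0.007), (0.62, 0.006)]
-0.32 [(0.5, 0.018), (0.52, 0.005), (0.54, 0.002), (0.55, 0.003), (0.56, 0.005), (0.57, 0.008), (0.58, 0.004), (0.6, 0.003), (0.62, 0.006)]
-0.34 [(0.5, 0.004), (0.52, 0.005), (0.54, 0.004), (0.55, 0.004), (0.56, 0.006), (0.57, 0.023), (0.58, 0.03), (0.6, 0.022), (0.62, 0.018)]
-0.36 [(0.5, 0.004), (0.52, 0.004), (0.54, 0.005), (0.55, 0.006), (0.56, 0.006), (0.57, 0.027), (0.58, 0.028), (0.6, 0.007), (0.62, 0.016)]
-0.38 [(0.5, 0.009), (0.52, 0.008), (0.54, 0.011), (0.55, 0.009), (0.56, 0.009), (0.57, 0.033), (0.58, 0.116), (0.6, 0.144), (0.62, 0.144)]
-0.4 [(0.5, 0.004), (0.52, 0.006), (0.54, 0.005), (0.55, 0.003), (0.56, 0.017), (0.57, 0.03), (0.58, 0.116), (0.6, 0.147), (0.62, 0.143)]
-0.42 [(0.5, 0.005), (0.52, 0.006), (0.54, 0.006), (0.55, 0.007), (0.56, 0.029), (0.57, 0.028), (0.58, 0.105), (0.6, 0.125), (0.62, 0.142)]
```

View pics/v6.png

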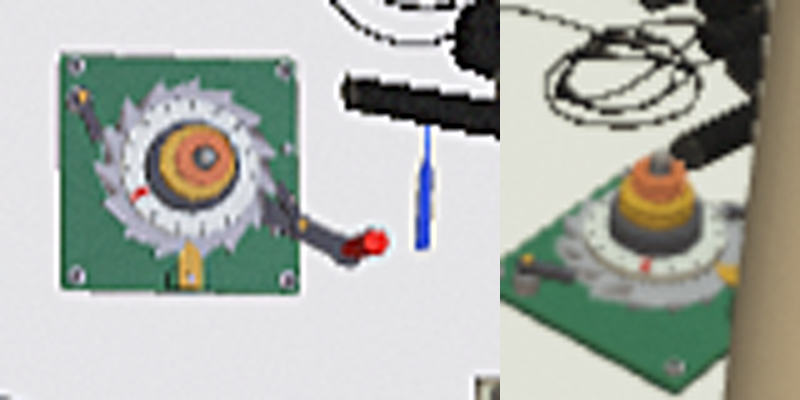

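The stack is in order: steel, brass and copper are concentric with the tip showing. The grip top is at px ~(433,267), and a tall black tool stands beyond it at x>0.57. Approach behind the grip with closed fingers at yaw −0.2.

Call:
{"method": "move_arm", "body": {
  "moves": [
    [[-1, 0.022, 0.004, 0, 0.14], [-1, 0.044, 0.008, 0, 0.28], [-1, 0.066, 0.012, 0, 0.42], [-1, 0.088, 0.016, 0, 0.56], [-1, 0.11, 0.0194, 0, 0.7]]
  ]
}}

```text
clock: 33.0
tcp_pos: [0.4527, -0.3162, 0.1755]
tcp_rot: [0.996, 0.085, -0.0, -0.0]
wrist_force: [-0.3, -0.5, -0.2]
grip_width: 0.006
grip_force: 0.0
```

Call:
{"method": "move_arm", "body": {
  "moves": [
    [[-1, 0, 0, 0.02, 0.12], [-1, 0, 0, 0.05, 0.24], [-1, 0, 0, 0.08, 0.363], [-1, 0, 0, 0.1, 0.363], [-1, 0, 0, 0.115, 0.363]]
  ]
}}

```text
clock: 33.5
tcp_pos: [0.4517, -0.3164, 0.0591]
tcp_rot: [0.996, -0.094, -0.001, -0.001]
wrist_force: [0.0, 0.1, 0.2]
grip_width: 0.005
grip_force: 0.0
```

Run:
```python
from h import *
for q in[(.4676,-.3215),(.4978,-.3302),(.529,-.3308),(.532,-.3308)]: plan(*q,.06,-.2)
```

```text
t 33.5 tcp [ 0.4517 -0.3164  0.0591] yaw -0.1873 shift [ 0.0166  0.0021 -0.001 ] spin 0.013 F [0.  0.1 0.2] w 0.4
t 33.5 tcp [ 0.4517 -0.3164  0.0591] yaw -0.1873 shift [ 0.0479  0.005  -0.001 ] spin 0.013 F [0.  0.1 0.2] w 0.4
t 33.5 tcp [ 0.4517 -0.3164  0.0591] yaw -0.1873 shift [ 0.0787 -0.0002 -0.0011] spin 0.013 F [0.  0.1 0.2] w 0.4
t 33.5 tcp [ 0.4517 -0.3164  0.0591] yaw -0.1873 shift [ 0.0816 -0.0008 -0.0011] spin 0.013 F [0.  0.1 0.2] w 0.4
```

Call:
{"method": "move_arm", "body": {
  "moves": [
    [[-1, 0.011, 0.002, 0, 0.013], [-1, 0.02, 0.003, 0, 0.013], [-1, 0.03, 0.004, 0, 0.013], [-1, 0.039, 0.005, 0, 0.013], [-1, 0.048, 0.005, 0, 0.013]]
  ]
}}

```text
clock: 34.0
tcp_pos: [0.4986, -0.3317, 0.0608]
tcp_rot: [0.995, -0.102, -0.0, 0.0]
wrist_force: [-2.1, 0.3, -0.0]
grip_width: 0.008
grip_force: 1.1
```

Call:
{"method": "move_arm", "body": {
  "moves": [
    [[-1, 0.008, -0.001, 0, 0], [-1, 0.016, -0.002, 0, 0], [-1, 0.024, -0.003, 0, 0], [-1, 0.029, -0.004, 0, 0], [-1, 0.029, -0.004, 0, 0]]
  ]
}}

```text
clock: 34.5
tcp_pos: [0.528, -0.3333, 0.0606]
tcp_rot: [0.995, -0.102, 0.0, -0.0]
wrist_force: [-2.3, 0.5, 3.0]
grip_width: 0.0
grip_force: 1.6
```

Call:
{"method": "move_arm", "body": {
  "moves": [
    [[-1, 0.001, 0, 0, 0], [-1, 0.002, 0, 0, 0], [-1, 0.003, 0, 0, 0], [-1, 0.003, 0, 0, 0], [-1, 0.003, 0, 0, 0]]
  ]
}}

```text
clock: 35.0
tcp_pos: [0.5294, -0.3334, 0.0605]
tcp_rot: [0.995, -0.102, -0.001, -0.001]
wrist_force: [-7.9, 4.3, 4.1]
grip_width: 0.006
grip_force: 4.3
```

Call:
{"method": "move_arm", "body": {
  "moves": [
    [[-1, 0.001, 0, 0, 0], [-1, 0.002, 0, 0, 0], [-1, 0.0025, 0, 0, 0], [-1, 0.0025, 0, 0, 0], [-1, 0.0025, 0, 0, 0]]
  ]
}}

```text
clock: 35.5
tcp_pos: [0.5297, -0.3334, 0.0604]
tcp_rot: [0.995, -0.102, -0.004, -0.002]
wrist_force: [-21.3, 7.4, 10.7]
grip_width: 0.004
grip_force: 11.3
```

Run:
```python
from h import *
plan(.46,-.318,.06,-.2)
p,d=snap('top','t7');q,_=snap('scene','s7')
u,v=proj('top',[.53,-.225,.05])[0].astype(int);a=cv2.resize(p[v-40:v+40,u-40:u+40],(400,400),interpolation=cv2.INTER_CUBIC)
u,v=proj('scene',[.53,-.225,.06])[0].astype(int);b=cv2.resize(q[v-40:v+40,u-40:u+40],(400,400),interpolation=cv2.INTER_CUBIC)
cv2.imwrite('pics/v7.png',np.hstack([a,b])[:,:,::-1])
```

```text
t 35.5 tcp [ 0.5297 -0.3334  0.0604] yaw -0.2048 shift [-0.0714 -0.0009  0.001 ] spin -0.005 F [-21.3   7.4  10.7] w 0.4
```

View pics/v7.png

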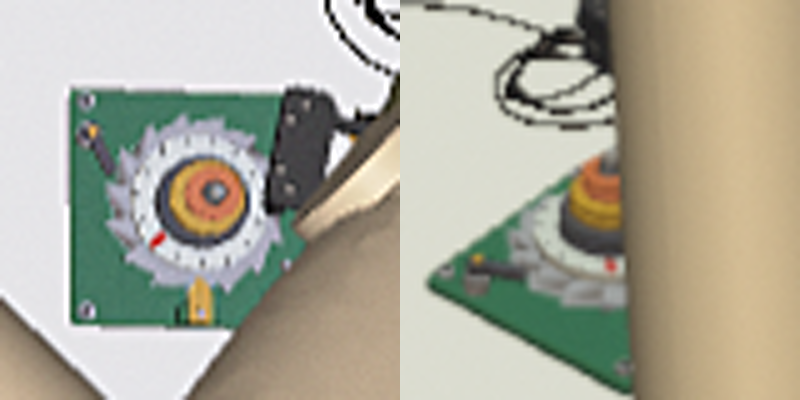

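Firm stop (21 N, no further travel) and the mark has advanced. Back off and let the lever return.

Call:
{"method": "move_arm", "body": {
  "moves": [
    [[-1, -0.012, 0.001, 0, 0], [-1, -0.026, 0.003, 0, 0], [-1, -0.04, 0.003, 0, 0], [-1, -0.054, 0.002, 0, 0], [-1, -0.068, 0.001, 0, 0]]
  ]
}}

```text
clock: 36.1
tcp_pos: [0.4657, -0.3218, 0.0608]
tcp_rot: [0.995, -0.103, 0.001, 0.0]
wrist_force: [-0.1, -0.2, -0.7]
grip_width: 0.006
grip_force: 0.0
```

Call:
{"method": "move_arm", "body": {
  "moves": [
    [[-1, -0.006, -0.001, 0, 0], [-1, -0.012, -0.001, 0, 0], [-1, -0.015, -0.002, 0, 0], [-1, -0.015, -0.002, 0, 0], [-1, -0.015, -0.002, 0, 0]]
  ]
}}

```text
clock: 36.6
tcp_pos: [0.452, -0.3169, 0.0606]
tcp_rot: [0.995, -0.102, 0.0, 0.0]
wrist_force: [-0.0, 0.8, -0.6]
grip_width: 0.011
grip_force: 0.0
```

```bash
cat >> h.py <<'E'
def mark(f):
    p=np.load(f'pics/{f}.npz')['p'].astype(float)
    v,u=np.mgrid[:480,:640];X=ray('top',np.stack([u.ravel(),v.ravel()],-1),.042)-np.array([.5313,-.2221,0])
    r=np.hypot(X[:,0],X[:,1]);P=p.reshape(-1,3);w=np.clip(P[:,0]-np.maximum(P[:,1],P[:,2])-25,0,None)*((r>.031)&(r<.0435))
    b=(abs(P[:,1]-P[:,2])<45); w=w*b
    c=(X*w[:,None]).sum(0)/w.sum();a=np.arctan2(c[1],c[0])
    # angle from pointer direction (-x, yaw -.006)
    print(f,'w',w.sum().round(),c.round(4),'table angle',((a-(np.pi-.006)+np.pi)%(2*np.pi)-np.pi).round(3))
E
python3 - <<'E'
from h import *
snap('top','t8')
for f in('top0','t6','t7','t8'):mark(f)
plan(.4517,-.3164,.06,-.2)
p=np.load('pics/t8.npz')['p'].astype(int);v,u=np.mgrid[:480,:640]
m=((p[...,0]>140)&(p[...,1]<90)&(p[...,2]<90)&(abs(u-425)<40)&(abs(v-260)<30));print('grip red',m.sum(),u[m].mean() if m.any() else 0,v[m].mean() if m.any() else 0)
E
```

```text
top0 w 507.0 [-0.0167  0.0313  0.042 ] table angle -1.074
t6 w 493.0 [-0.0167  0.0313  0.042 ] table angle -1.074
t7 w 613.0 [-0.0239  0.0259  0.042 ] table angle -0.82
t8 w 611.0 [-0.0239  0.0259  0.042 ] table angle -0.82
t 36.65 tcp [ 0.452  -0.317   0.0606] yaw -0.2051 shift [-0.0004 -0.0005  0.0006] spin -0.005 F [ 0.8  0.7 -0.6] w 0.4
grip red 4 387.0 259.5
```

The mark is at −0.82 rad (grid position −0.80), so two more full strokes are needed.

Call:
{"method": "move_arm", "body": {
  "moves": [
    [[-1, 0.011, 0.002, 0, 0], [-1, 0.02, 0.003, 0, 0], [-1, 0.03, 0.004, 0, 0], [-1, 0.039, 0.005, 0, 0], [-1, 0.048, 0.005, 0, 0]]
  ]
}}

```text
clock: 37.15
tcp_pos: [0.4979, -0.332, 0.0604]
tcp_rot: [0.995, -0.102, -0.0, 0.0]
wrist_force: [-5.0, -2.6, 0.4]
grip_width: 0.002
grip_force: 1.9
```

Call:
{"method": "move_arm", "body": {
  "moves": [
    [[-1, 0.008, -0.001, 0, 0], [-1, 0.016, -0.002, 0, 0], [-1, 0.024, -0.003, 0, 0], [-1, 0.029, -0.004, 0, 0], [-1, 0.031, -0.004, 0, 0]]
  ]
}}

```text
clock: 37.65
tcp_pos: [0.5293, -0.3331, 0.0604]
tcp_rot: [0.995, -0.102, -0.0, -0.001]
wrist_force: [-4.6, 4.4, 1.0]
grip_width: 0.002
grip_force: 2.4
```

Call:
{"method": "move_arm", "body": {
  "moves": [
    [[-1, 0.0015, 0, 0, 0], [-1, 0.003, 0, 0, 0], [-1, 0.0035, 0, 0, 0], [-1, 0.0035, 0, 0, 0], [-1, 0.0035, 0, 0, 0]]
  ]
}}

```text
clock: 38.15
tcp_pos: [0.5297, -0.333, 0.0603]
tcp_rot: [0.995, -0.102, -0.004, -0.002]
wrist_force: [-20.0, 7.2, 9.1]
grip_width: 0.006
grip_force: 10.1
```

Call:
{"method": "move_arm", "body": {
  "moves": [
    [[-1, -0.012, 0.001, 0, 0], [-1, -0.026, 0.003, 0, 0], [-1, -0.04, 0.003, 0, 0], [-1, -0.054, 0.002, 0, 0], [-1, -0.068, 0.001, 0, 0]]
  ]
}}

```text
clock: 38.65
tcp_pos: [0.4655, -0.3216, 0.061]
tcp_rot: [0.995, -0.102, 0.001, 0.0]
wrist_force: [-0.3, -0.2, 0.6]
grip_width: 0.001
grip_force: 0.0
```

Call:
{"method": "move_arm", "body": {
  "moves": [
    [[-1, -0.006, -0.001, 0, 0], [-1, -0.012, -0.001, 0, 0], [-1, -0.015, -0.002, 0, 0], [-1, -0.015, -0.002, 0, 0], [-1, -0.015, -0.002, 0, 0]]
  ]
}}

```text
clock: 39.15
tcp_pos: [0.4515, -0.3169, 0.0607]
tcp_rot: [0.995, -0.102, 0.0, 0.0]
wrist_force: [-0.5, 0.6, 0.2]
grip_width: 0.003
grip_force: 0.0
```

```bash
python3 -c "
from h import *
snap('top','t9');mark('t9');plan(.4517,-.3164,.06,-.2)"
```

```text
t9 w 611.0 [-0.0332  0.0136  0.042 ] table angle -0.383
t 39.2 tcp [ 0.4515 -0.3168  0.0606] yaw -0.205 shift [ 0.0001 -0.0005  0.0006] spin -0.005 F [ 0.7  0.6 -0.3] w 0.4
```

Now −0.38 rad; one last stroke, then back off and rise clear.

Call:
{"method": "move_arm", "body": {
  "moves": [
    [[-1, 0.011, 0.002, 0, 0], [-1, 0.02, 0.003, 0, 0], [-1, 0.03, 0.004, 0, 0], [-1, 0.039, 0.005, 0, 0], [-1, 0.048, 0.005, 0, 0]]
  ]
}}

```text
clock: 39.7
tcp_pos: [0.4974, -0.3319, 0.0605]
tcp_rot: [0.995, -0.102, -0.0, 0.0]
wrist_force: [-5.1, -1.8, 0.8]
grip_width: 0.005
grip_force: 1.9
```

Call:
{"method": "move_arm", "body": {
  "moves": [
    [[-1, 0.008, -0.001, 0, 0], [-1, 0.016, -0.002, 0, 0], [-1, 0.024, -0.003, 0, 0], [-1, 0.029, -0.004, 0, 0], [-1, 0.031, -0.004, 0, 0]]
  ]
}}

```text
clock: 40.2
tcp_pos: [0.5288, -0.3331, 0.0604]
tcp_rot: [0.995, -0.102, -0.0, -0.001]
wrist_force: [-4.3, 4.5, 0.3]
grip_width: 0.005
grip_force: 2.4
```

Call:
{"method": "move_arm", "body": {
  "moves": [
    [[-1, 0.0015, 0, 0, 0], [-1, 0.003, 0, 0, 0], [-1, 0.0035, 0, 0, 0], [-1, 0.0035, 0, 0, 0], [-1, 0.0035, 0, 0, 0]]
  ]
}}

```text
clock: 40.7
tcp_pos: [0.5297, -0.333, 0.0603]
tcp_rot: [0.995, -0.102, -0.003, -0.002]
wrist_force: [-16.1, 6.7, 7.8]
grip_width: -0.001
grip_force: 8.6
```

Call:
{"method": "move_arm", "body": {
  "moves": [
    [[-1, -0.012, 0.001, 0, 0], [-1, -0.026, 0.003, 0, 0], [-1, -0.04, 0.003, 0, 0], [-1, -0.054, 0.002, 0, 0], [-1, -0.068, 0.001, 0, 0]]
  ]
}}

```text
clock: 41.2
tcp_pos: [0.465, -0.3215, 0.061]
tcp_rot: [0.995, -0.102, 0.001, 0.0]
wrist_force: [1.0, 0.2, -0.7]
grip_width: 0.003
grip_force: 0.0
```

Call:
{"method": "move_arm", "body": {
  "moves": [
    [[-1, -0.015, 0, 0, 0], [-1, -0.025, 0, -0.02, 0], [-1, -0.04, 0.01, -0.05, 0], [-1, -0.06, 0.02, -0.08, 0], [-1, -0.08, 0.03, -0.11, 0]]
  ]
}}

```text
clock: 41.7
tcp_pos: [0.3803, -0.3348, 0.1721]
tcp_rot: [0.995, -0.102, 0.001, 0.0]
wrist_force: [0.3, -0.4, 0.4]
grip_width: 0.009
grip_force: 0.0
```

Call:
{"method": "move_arm", "body": {
  "moves": [
    [[-1, -0.02, 0.01, 0, 0], [-1, -0.04, 0.02, 0, 0], [-1, -0.06, 0.03, 0, 0], [-1, -0.08, 0.04, 0, 0], [-1, -0.08, 0.04, 0, 0]]
  ]
}}

```text
clock: 42.2
tcp_pos: [0.2931, -0.3582, 0.1711]
tcp_rot: [0.995, -0.104, 0.001, 0.001]
wrist_force: [-0.2, -0.1, -0.0]
grip_width: 0.004
grip_force: 0.0
```

Run:
```python
from h import *
p,d=snap('top','t10');mark('t10');plan(.4517,-.3164,.06,-.2)
a=cv2.resize(p[219:299,358:458],(700,560),interpolation=cv2.INTER_CUBIC);cv2.imwrite('pics/v10.png',a[:,:,::-1])
```

```text
t10 w 555.0 [-0.0359 -0.0009  0.042 ] table angle 0.032
t 42.25 tcp [ 0.294  -0.358   0.1711] yaw -0.2071 shift [ 0.1456 -0.0732  0.1112] spin -0.007 F [1.  0.3 0.2] w 0.2
```

View pics/v10.png

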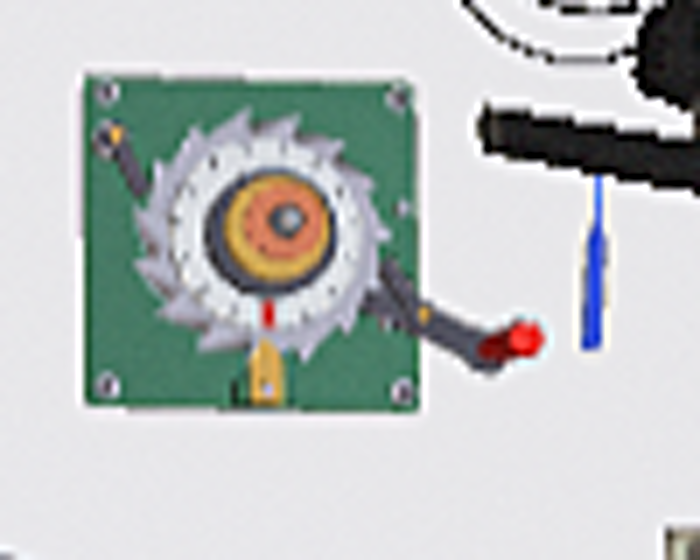

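The red mark at (268,313) stands at the pointer (267,345), table angle ≈0.03 rad. The lever is back at rest at (523,340), and the rings are stacked and concentric. Handing in.

```bash
python3 -c "
from plant import close_job
print(close_job())"
```

```text
the job is handed in; nothing more can be done
None
```

The job is handed in at about 42 s: the steel, brass and copper rings are seated in order, three full lever strokes brought the red line to the pointer (about 0.03 rad), the lever is back at rest, and I moved none of the other things on the bench.

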